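# Close, box and book in the oil bottles

## Robot

A 7-joint arm with a two-finger parallel gripper is mounted at the origin on the work surface. World frame = base frame: x ahead of the robot, y to its left, z up, the work surface at z = 0. Lengths are in m, angles in rad, forces in N, time in s.
With the tool pointing down it reaches from about 0.35 to 0.9 m from the base axis. Payload 19.9 kg.
Tool frame: the origin (TCP) lies between the finger pads; the fingertips stand 19 mm ahead of it and the grasp point (between the pads) is the TCP; z points along the fingers, y is the line along which they close (so a half turn about z gives the same grasp; the last joint's range is limited). The gripper opens to 94 mm and grips with 3 to 60 N. Pads are 16 mm wide; open, the fingers measure 119 mm over their backs; the gripper's body (75 mm by 177 mm) begins 78 mm behind the grasp point.
Start: joints at [1.121, 0.417, -0.01, 1.614, 0.005, 1.111, -0.053], TCP at [0.248, -0.573, 0.202] pointing down, gripper open.
Joint ranges: [-2.81, 2.81], [-0.39, 2.02], [-1.27, 1.25], [0.06, 2.57], [-1.19, 4.33], [0.19, 2], [-2.82, 2.82]. Speed limits (rad/s): [1.89, 1.89, 2.39, 2.39, 3.01, 3.01, 3.01].

## Interface

Orientations are given as a 3x3 rotation matrix whose columns are the frame's x, y, z axes.
In Python, from rig import robot gives the robot as it stands. Calls block until the motion is done:
- robot.move_ptp(position, orientation): joint-space move of the TCP to a pose.
- robot.move_linear(position, velocity=0.15, frame=None, threshold=None): straight line of the TCP; frame=None keeps the orientation; velocity is the mean speed in m/s. With threshold (N) it stops when the force on the tool has changed by that much, and returns True; else False.
- robot.goto_joints(angles): joint-space move.
- robot.gripper_to(opening): finger opening in m; the grip force is fixed at half the most; returns when the fingers have stopped.
- robot.pause(seconds).
- robot.ik(position, orientation): joint angles nearest the present ones, or None.
- robot.get_state(): the state.
- robot.grab_frame(name): name is "scene" or "top"; returns the picture (480x640x3 uint8, red, green, blue); there is no depth.
- robot.camera_info(name): a dict with "fx", "fy", "cx", "cy" (pixels), "rvec" (rotation vector, rad) and "tvec" (3), from world to camera coordinates, as OpenCV has them. Camera axes: x right, y down, z forward; pixel columns grow to the right and rows downward; lengths in m; the calibration is good to about 2 mm. A picture is of the moment at which its call begins. camera_info takes no time and is no camera call.
A pose or a line that the arm cannot do raises robot.PlanningError and nothing moves.
- robot.sign_off(): hands the job in; it is judged then, once.
The state is a dict: "time": time; "qpos": joint angles; "joint_vel": joint speeds; "effort": joint torques, N m; "ee_pos": TCP position; "tool_rot": TCP orientation; "force": force on the tool from outside, world axes, zero at the start; "moment": the same for the moment, N m; "opening": finger opening in m; "grasp_force": force on a finger pad.
Only numpy, scipy, OpenCV 4.12 (cv2) and the standard library are available. Lean on these libraries where they do the work, as an engineer would, in place of code of your own. Each camera call takes 0.05 s, during which the arm holds its last target. There are 200 camera calls.

## Task

Push the stopper of every oil bottle fully home and stand each of these bottles upright in a cell of its own in the low divided carton. Once all are closed and boxed, pick up the code reader, aim it at the label on the stand from about a hand's width away and hold it steady there for two seconds, then lay it back flat along its rubber mat, pointing the way it did. Leave the tin, jar and rolls where they are.

Things in the scene. Friction and masses are not known exactly. Their poses are not given: they have to be found in the camera images.
- bottle1: dark green glass oil bottle, may be absent: round body 66 mm across and 100 mm high, shoulder to 120 mm, round neck 29 mm across from 120 to 172 mm height; about 0.5 kg, heavy foot. Origin at the centre of its underside, z up along the bottle
- stopper1 (a joint): stopper of bottle1, sliding along the bottle's axis, held by a stiff fit (about 7 N to move it). Brown wooden head 29 mm across (flush with the neck) and 10 mm thick on a cork plug. 0 = fully home, the head's underside flush on the neck's mouth, head top 182 mm above the bottle's underside; positive (m, up to 0.016) = it stands that much proud
- bottle2: dark green glass oil bottle, may be absent: round body 66 mm across and 100 mm high, shoulder to 120 mm, round neck 29 mm across from 120 to 172 mm height; about 0.5 kg, heavy foot. Origin at the centre of its underside, z up along the bottle
- stopper2 (a joint): stopper of bottle2, sliding along the bottle's axis, held by a stiff fit (about 7 N to move it). Brown wooden head 29 mm across (flush with the neck) and 10 mm thick on a cork plug. 0 = fully home, the head's underside flush on the neck's mouth, head top 182 mm above the bottle's underside; positive (m, up to 0.016) = it stands that much proud
- bottle3: dark green glass oil bottle, may be absent: round body 66 mm across and 100 mm high, shoulder to 120 mm, round neck 29 mm across from 120 to 172 mm height; about 0.5 kg, heavy foot. Origin at the centre of its underside, z up along the bottle
- stopper3 (a joint): stopper of bottle3, sliding along the bottle's axis, held by a stiff fit (about 7 N to move it). Brown wooden head 29 mm across (flush with the neck) and 10 mm thick on a cork plug. 0 = fully home, the head's underside flush on the neck's mouth, head top 182 mm above the bottle's underside; positive (m, up to 0.016) = it stands that much proud
- bottle4: dark green glass oil bottle, may be absent: round body 66 mm across and 100 mm high, shoulder to 120 mm, round neck 29 mm across from 120 to 172 mm height; about 0.5 kg, heavy foot. Origin at the centre of its underside, z up along the bottle
- stopper4 (a joint): stopper of bottle4, sliding along the bottle's axis, held by a stiff fit (about 7 N to move it). Brown wooden head 29 mm across (flush with the neck) and 10 mm thick on a cork plug. 0 = fully home, the head's underside flush on the neck's mouth, head top 182 mm above the bottle's underside; positive (m, up to 0.016) = it stands that much proud
- bottle5: dark green glass oil bottle, may be absent: round body 66 mm across and 100 mm high, shoulder to 120 mm, round neck 29 mm across from 120 to 172 mm height; about 0.5 kg, heavy foot. Origin at the centre of its underside, z up along the bottle
- stopper5 (a joint): stopper of bottle5, sliding along the bottle's axis, held by a stiff fit (about 7 N to move it). Brown wooden head 29 mm across (flush with the neck) and 10 mm thick on a cork plug. 0 = fully home, the head's underside flush on the neck's mouth, head top 182 mm above the bottle's underside; positive (m, up to 0.016) = it stands that much proud
- carton: low open carton of plain brown cardboard, fixed on the table, 190 x 190 mm, 36 mm high, 5 mm walls and floor, divided by a cross of 36 mm high, 5 mm thick walls into 2 x 2 square cells of 87 mm. Origin at the centre of its underside, sides along its x and y
- cell1 (a point): middle of the floor of the carton's cell at -x, -y (46 mm off the centre each way), 5 mm above the table
- cell2 (a point): middle of the floor of the carton's cell at -x, +y (46 mm off the centre each way), 5 mm above the table
- cell3 (a point): middle of the floor of the carton's cell at +x, -y (46 mm off the centre each way), 5 mm above the table
- cell4 (a point): middle of the floor of the carton's cell at +x, +y (46 mm off the centre each way), 5 mm above the table
- reader: hand-held code reader, 0.22 kg, lying flat: grey body 115 mm long (from 75 mm behind to 40 mm ahead of the origin along x), 42 mm wide, 36 mm high, to be gripped across its width; then a black head 37 mm long, 56 mm wide, 40 mm high at the +x end. Origin under the middle of its 150 mm length, on its underside; it reads along its own +x, z up
- reader_window (a point): centre of the reader's glass window on the front (+x) face of its head, 75 mm ahead of the reader's origin and 20 mm above its underside; axes as the reader's
- rest_mat: black rubber mat 190 x 100 mm, 4 mm thick, fixed on the table, the reader's resting place; origin at the centre of its underside, long side along x; the reader lies along it and points to +x
- label: white label with black bars, 70 x 84 mm, on a dark steel plate (85 x 100 mm) leaning back on a small fixed stand; origin at the centre of the printed face, 100 mm above the table; its z axis is the normal out of the printed face, towards the robot and 30 degrees upward; its y axis is level. Nothing stands in front of it
- tin: short round tin 73 mm across, 75 mm high, loose, not part of the job; origin centre of underside
- jar: jar 68 mm across, 85 mm high, loose, not part of the job; origin centre of underside
- tape_roll: roll of clear tape 90 mm across, 48 mm high, lying flat, not part of the job; origin centre of underside
- label_roll: roll of paper labels 100 mm across, 60 mm high, lying flat, not part of the job; origin centre of underside

How it is judged:
On the way, in this order (a step that is already met when the one before it is completed fails the run):
1. every bottle present is closed and stands in the carton (value of joint each of stopper1, stopper2, stopper3, stopper4, stopper5 below 0.003 m and angle between each of bottle1, bottle2, bottle3, bottle4, bottle5's own z axis and vertical below 0.12 rad and x of bottle1 in the frame of carton between -0.07 and 0.07 m and y of bottle1 in the frame of carton between -0.07 and 0.07 m and z of each of bottle1, bottle2, bottle3, bottle4, bottle5 in the frame of carton below 0.012 m and linear speed of each of bottle1, bottle2, bottle3, bottle4, bottle5 below 0.03 m/s and x of bottle2 in the frame of carton between -0.07 and 0.07 m and y of bottle2 in the frame of carton between -0.07 and 0.07 m and x of bottle3 in the frame of carton between -0.07 and 0.07 m and y of bottle3 in the frame of carton between -0.07 and 0.07 m and x of bottle4 in the frame of carton between -0.07 and 0.07 m and y of bottle4 in the frame of carton between -0.07 and 0.07 m and x of bottle5 in the frame of carton between -0.07 and 0.07 m and y of bottle5 in the frame of carton between -0.07 and 0.07 m), for 0.3 s.
2. the reader is aimed at the label and held steady for 1 s (x of label in the frame of reader_window between 0.03 and 0.14 m and y of label in the frame of reader_window between -0.025 and 0.025 m and z of label in the frame of reader_window between -0.025 and 0.025 m and z of reader_window in the frame of label above 0.015 m and angle between the x axis of reader and the z axis of label, either way round below 0.8 rad and linear speed of reader below 0.025 m/s and angular speed of reader below 0.2 rad/s), for 1 s.
At the end, for the whole second after the job is handed in: Every bottle present upright (0.12 rad) on the carton's floor, stopper within 3 mm of home; reader flat on its mat (35 mm, 0.4 rad), pointing to +x; all at rest. Reading: label centre 30-140 mm ahead of the window, within 25 mm of its axis, under 0.8 rad off its normal, steady for 1 s (all of step 1 and horizontal distance between reader and rest_mat below 0.035 m and z of reader in the frame of rest_mat below 0.012 m and angle between reader's own z axis and vertical below 0.12 rad and angle between the x axis of reader and the x axis of rest_mat, either way round below 0.4 rad and linear speed of reader below 0.02 m/s and x of reader_window in the frame of rest_mat above 0 m); the robot touches nothing.
It fails at once if the tin is displaced by more than 40 mm (distance of tin from where it was at the start of the episode above 0.04 m).
It fails at once if the jar is displaced by more than 40 mm (distance of jar from where it was at the start of the episode above 0.04 m).
It fails at once if the tape roll is displaced by more than 40 mm (distance of tape_roll from where it was at the start of the episode above 0.04 m).
It fails at once if the label roll is displaced by more than 40 mm (distance of label_roll from where it was at the start of the episode above 0.04 m).
Of bottle1, bottle2, bottle3, bottle4, bottle5 only 3 to 4 are there at a start; the rules pass over those that are not, and their reading is None.
At some moment in a run one of bottle1, bottle2, bottle3, bottle4, bottle5, reader may be knocked a few centimetres aside while the robot is not near it.
Once in a run the grip may slacken for a moment while it holds something.
It also fails if it takes over 210 s, if anything falls off the work surface, if the arm or the gripper's body presses on something with over 40 N, if the wrist force passes 120 N, or if a joint passes its speed limit or range.

## Working session

There is one attempt and no reset: what is moved stays moved. The work goes in short steps, each a Python script; the robot and the scene stay as the last script left them, time stands still between calls to the robot, and variables do not carry over. Pictures are saved under pics/ and viewed, at most 14 in all, crops included, and the job is handed in when it is done.

```bash
mkdir -p pics; ls; python3 - <<'E'
from rig import robot
import cv2
for n in("scene","top"):
    f=robot.grab_frame(n); cv2.imwrite(f"pics/{n}0.png",f[:,:,::-1]); print(n,robot.camera_info(n))
s=robot.get_state();print(s)
E
```

```text
pics
scene {'fx': 504.8825802252439, 'fy': 504.8825802252439, 'cx': 322.0845279313778, 'cy': 251.06382451646485, 'rvec': array([ 1.48198201,  2.35875445, -0.64494172]), 'tvec': array([ 0.25850504, -0.39389573,  1.5844525 ])}
top {'fx': 456.64723157705964, 'fy': 456.64723157705964, 'cx': 319.71206556616414, 'cy': 233.51679531577963, 'rvec': array([ 2.14278734, -2.15272484,  0.10985491]), 'tvec': array([0.03424748, 0.60749788, 1.14345345])}
{'time': 0.1, 'qpos': array([ 1.12048694,  0.41791731, -0.01030168,  1.6141138 ,  0.00466687,
        1.11070808, -0.0530192 ]), 'joint_vel': array([ 0.00035584, -0.00109023, -0.00023708, -0.00104032,  0.00144511,
        0.00101758,  0.00071462]), 'effort': array([ 1.85467943e-03, -8.52579618e+01,  6.40294868e-01, -4.26682663e+01,
       -4.88596014e-02,  1.64386391e-02,  8.14122103e-07]), 'ee_pos': array([ 0.24830679, -0.57317686,  0.20168603]), 'tool_rot': array([[ 9.17605539e-01,  3.97491920e-01, -4.98618557e-04],
       [ 3.97492229e-01, -9.17604989e-01,  1.00569255e-03],
       [-5.77802131e-05, -1.12102605e-03, -9.99999370e-01]]), 'force': array([-0.81908086, -0.05814284,  0.63096814]), 'moment': array([-0.02342091, -0.02670763,  0.00340468]), 'grasp_force': 0.0, 'opening': 0.09447241039426423}
```

View pics/scene0.png

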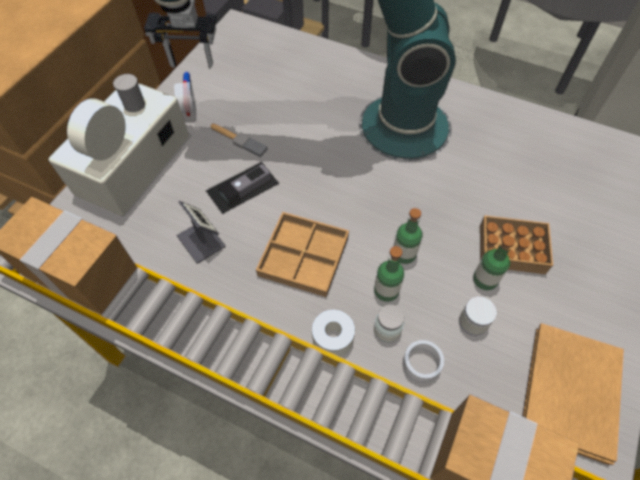

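View pics/top0.png

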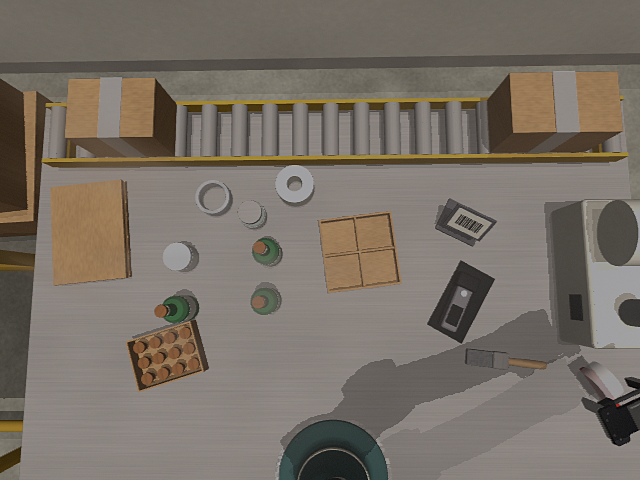

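Scene view: three bottles, with heads at scene (415,215), (396,254), (501,249) and top (258,300), (260,249), (161,311). The carton is at top (359,252), the reader and mat at top (461,302), and the label at top (468,222). I'll zoom in on the bottles and the reader.

```bash
python3 - <<'E'
import cv2,numpy as np
s=cv2.imread("pics/scene0.png");t=cv2.imread("pics/top0.png")
z=lambda im,x,y,w,h,k:cv2.resize(im[y:y+h,x:x+w],None,fx=k,fy=k,interpolation=cv2.INTER_CUBIC)
cv2.imwrite("pics/c1.png",np.vstack([z(s,365,195,200,75,4),z(s,365,195+75,200,75,4)]))
cv2.imwrite("pics/c2.png",np.hstack([z(t,120,220,180,150,400/180)[:330],z(t,420,190,100,165,2)[:330]]))
E
```

```text
(no output)
```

View pics/c1.png

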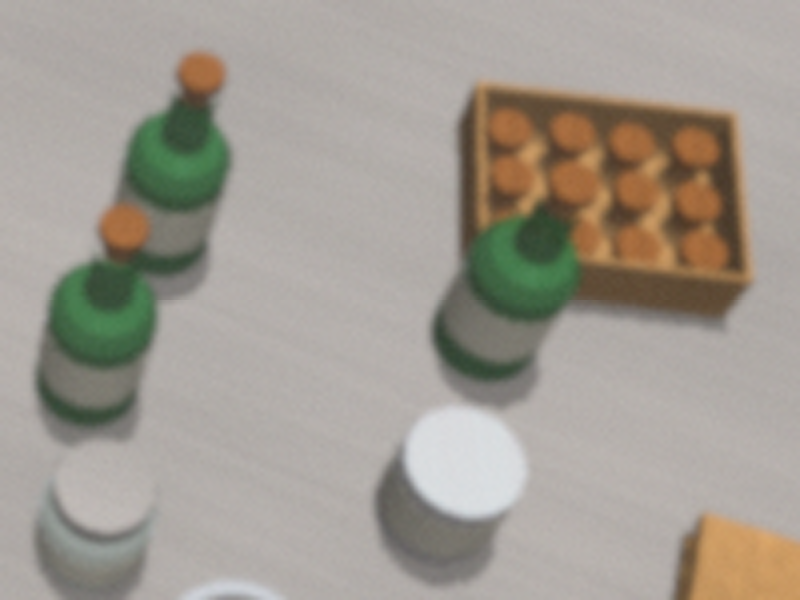

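View pics/c2.png

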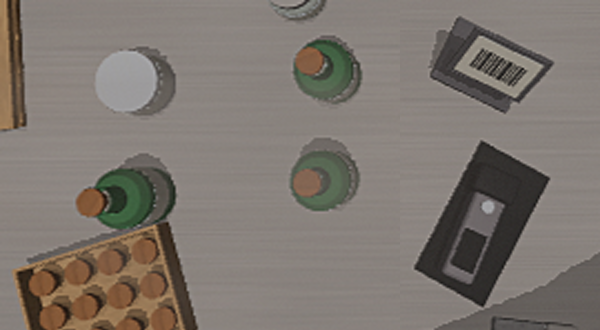

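Three upright bottles. In the scene view, bottle 3's head at about (503,248) overlaps the tray of corks. The reader lies along its mat, with the black head at the upper right in the top view. Next I'll write helpers and measure.

```bash
cat > h.py <<'E'
import cv2,numpy as np
from rig import robot
def cam(n):
    c=robot.camera_info(n);R=cv2.Rodrigues(c["rvec"])[0];K=np.array([[c["fx"],0,c["cx"]],[0,c["fy"],c["cy"]],[0,0,1]])
    return K,R,np.array(c["tvec"])
def ray(n,uv):
    K,R,t=cam(n);d=R.T@np.linalg.solve(K,[uv[0],uv[1],1.]);return -R.T@t,d/np.linalg.norm(d)
def onz(n,uv,z):
    o,d=ray(n,uv);return o+d*(z-o[2])/d[2]
def tri(a,b):  # midpoint of scene ray a and top ray b, gap
    o1,d1=ray("scene",a);o2,d2=ray("top",b)
    s=np.linalg.lstsq(np.c_[d1,-d2],o2-o1,rcond=None)[0];p,q=o1+s[0]*d1,o2+s[1]*d2
    return (p+q)/2,np.linalg.norm(p-q)
def proj(n,p):
    K,R,t=cam(n);v=K@(R@np.asarray(p,float)+t);return v[:2]/v[2]
def blobs(m,amin,amax=1e9):
    k,_,st,c=cv2.connectedComponentsWithStats(m.astype(np.uint8))
    return [(c[i].round(1),st[i]) for i in range(1,k) if amin<=st[i][4]<=amax]
def grab(n,name=None):
    f=robot.grab_frame(n)
    if name:cv2.imwrite(f"pics/{name}.png",f[:,:,::-1])
    return f
def hsv(f):return cv2.cvtColor(f,cv2.COLOR_RGB2HSV)
def orange(f):
    h=hsv(f);return cv2.inRange(h,(5,110,60),(16,255,255))
def green(f):
    h=hsv(f);return cv2.inRange(h,(50,90,20),(85,255,255))
E
python3 - <<'E'
from h import *
np.set_printoptions(precision=4,suppress=True)
F={n:cv2.imread(f"pics/{n}0.png")[:,:,::-1].copy() for n in("scene","top")}
print("cams",ray("scene",(320,240))[0],ray("top",(320,240))[0])
for n in F:
    for w,m,a in(("o",orange(F[n]),40),("g",green(F[n]),100)):
        for c,s in blobs(m,a,3000):
            if n=="scene" and not(360<c[0]<560 and 190<c[1]<320): continue
            if n=="top" and not(110<c[0]<310 and 200<c[1]<400): continue
            print(n,w,c,s)
def px(uv,n): return hsv(F[n])[uv[1],uv[0]]
print([px(p,"top") for p in((258,300),(161,311),(145,372),(359,240),(455,315),(470,275),(440,310))])
# carton
h=hsv(F["top"]);m=cv2.inRange(h,(8,60,60),(22,255,255));m[:,:310]=0;m[:,410:]=0;m[:205]=0;m[300:]=0
cnt=max(cv2.findContours(m,0,2)[0],key=cv2.contourArea);r=cv2.minAreaRect(cnt);print("carton",r)
q=cv2.boxPoints(r);w=np.array([onz("top",p,.036) for p in q]);print(w,w.mean(0),np.linalg.norm(np.diff(w,axis=0),axis=1))
# mat
g=cv2.cvtColor(F["top"],cv2.COLOR_RGB2GRAY);m=(g<60).astype(np.uint8);m[:255]=0;m[345:]=0;m[:,:420]=0;m[:,500:]=0
cnt=max(cv2.findContours(m,0,2)[0],key=cv2.contourArea);r=cv2.minAreaRect(cnt);print("mat",r)
q=cv2.boxPoints(r);w=np.array([onz("top",p,.004) for p in q]);print(w,w.mean(0),np.linalg.norm(np.diff(w,axis=0),axis=1))
# label
m=(cv2.inRange(h,(15,0,130),(40,80,255)));m[:200]=0;m[245:]=0;m[:,:440]=0;m[:,500:]=0
m=cv2.morphologyEx(m,cv2.MORPH_CLOSE,np.ones((7,7)))
cnt=max(cv2.findContours(m,0,2)[0],key=cv2.contourArea);r=cv2.minAreaRect(cnt);print("label",r,onz("top",r[0],.1));print(cv2.boxPoints(r))
z=lambda im,x,y,w,h,k:cv2.resize(im[y:y+h,x:x+w],None,fx=k,fy=k,interpolation=cv2.INTER_CUBIC)
cv2.imwrite("pics/c3.png",np.hstack([z(F["scene"],170,155,80,110,5),z(F["top"],425,190,80,110,5)])[:,:,::-1])
cv2.imwrite("pics/c4.png",np.hstack([z(F["scene"],200,150,90,70,4),z(F["top"],420,255,80,70,4),])[:,:,::-1])
E
```

```text
cams [1.1447 0.2635 1.1631] [0.4622 0.0068 1.21  ]
scene o [414.7 213.2] [410 209  11  10  81]
scene o [519.4 242.2] [ 483  217   69   55 2321]
scene o [395.8 251.9] [391 246  11  12 104]
scene g [409.1 235.3] [399 225  22  20 249]
scene g [495.8 261.8] [484 250  26  22 322]
scene g [390.3 274. ] [379 263  24  21 286]
top o [258.8 246.9] [253 241  12  13 117]
top o [160.4 310.7] [155 305  12  12 123]
top o [184.8 329.8] [171 321  24  18 217]
top o [168.7 337.6] [163 332  12  12 110]
top o [160.1 362.2] [ 126  334   79   58 2028]
top o [187.9 348.5] [182 343  12  13 116]
top g [175.6 315.9] [164 307  22  16 139]
[array([ 12,  96, 130], dtype=uint8), array([ 13, 147, 128], dtype=uint8), array([ 17, 111, 159], dtype=uint8), array([ 16, 109, 152], dtype=uint8), array([15, 31, 50], dtype=uint8), array([13, 38, 47], dtype=uint8), array([ 5, 31, 49], dtype=uint8)]
carton ((359.63055419921875, 251.35569763183594), (73.97411346435547, 74.81832885742188), 82.7249984741211)
[[ 0.6449  0.0362  0.036 ]
 [ 0.6685 -0.1568  0.036 ]
 [ 0.4789 -0.1762  0.036 ]
 [ 0.4555  0.0129  0.036 ]] [ 0.562 -0.071  0.036] [0.1944 0.1907 0.1906]
mat ((460.7162780761719, 301.3260498046875), (39.15671920776367, 72.77970123291016), 27.69947624206543)
[[ 0.3734 -0.2431  0.004 ]
 [ 0.5396 -0.3368  0.004 ]
 [ 0.4917 -0.4247  0.004 ]
 [ 0.3272 -0.3302  0.004 ]] [ 0.433  -0.3337  0.004 ] [0.1908 0.1001 0.1896]
label ((473.0, 222.0), (44.0, 52.0), 90.0) [ 0.626 -0.344  0.1  ]
[[447. 200.]
 [499. 200.]
 [499. 244.]
 [447. 244.]]
```

View pics/c3.png

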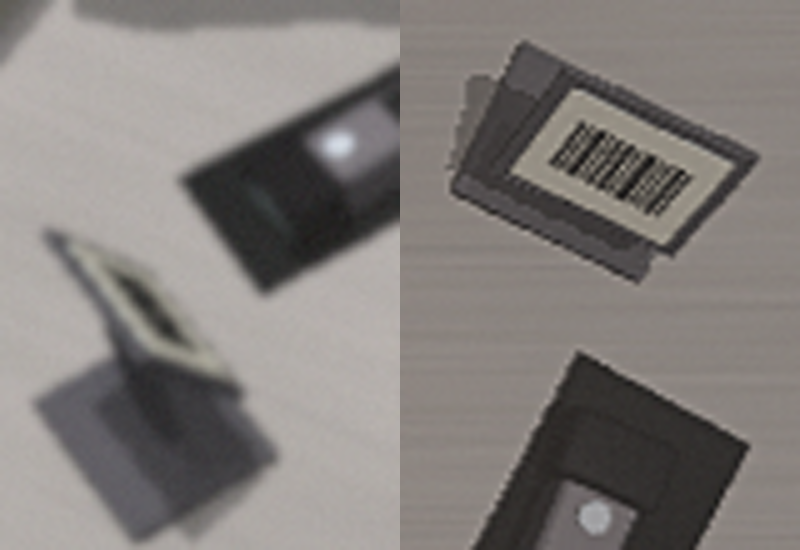

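View pics/c4.png

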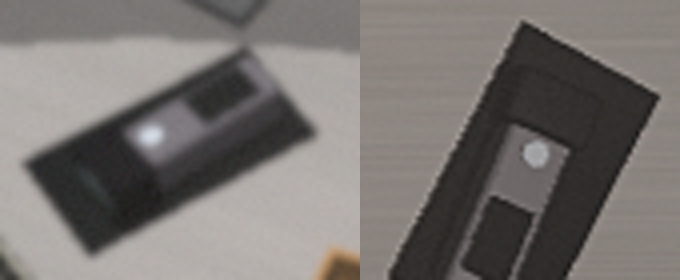

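Label corners in the top view are about (461,207.6), (493.2,222), (480,240.4) and (447.2,225.6). The reader button is at scene (237.8,183.8) and top (464.3,293.3), and the grey body's front edge is at top (457.5,286.3) to (472.5,292.5).

```bash
python3 - <<'E'
from h import *
np.set_printoptions(precision=4,suppress=True)
F={n:cv2.imread(f"pics/{n}0.png")[:,:,::-1].copy() for n in("scene","top")}
m=cv2.inRange(hsv(F["top"]),(8,85,60),(16,255,255))
m[:285]=0;m[315:]=0;m[:,:245]=0;m[:,275:]=0
b1=blobs(m,30)[0][0];print("b1top",b1)
print("b1",tri((414.7,213.2),b1)); print("b2",tri((395.8,251.9),(258.8,246.9)))
for z in(.182,.19,.198):
    p=onz("top",(160.4,310.7),z);print("b3",p,proj("scene",p),"foot",proj("scene",[*p[:2],0]),proj("top",[*p[:2],0]),proj("scene",[*p[:2],.11]))
print("button",tri((237.75,183.75),(464.25,293.25)))
print("label",tri((201.6,218),(470.4,223.9)))
q=[(461,207.6),(493.2,222),(480,240.4),(447.2,225.6)]
zz=[.1+.035*np.cos(np.pi/6)*s for s in(1,1,-1,-1)]
w=np.array([onz("top",p,z) for p,z in zip(q,zz)]);print(w,w.mean(0))
for p in w: print(proj("scene",p))
e=(w[1]-w[0]+w[2]-w[3])[:2];u=(w[0]-w[3]+w[1]-w[2])[:2];print("level yaw",np.arctan2(e[1],e[0]),"up yaw",np.arctan2(u[1],u[0]),np.linalg.norm(w[1]-w[0]),np.linalg.norm(w[0]-w[3]))
g=cv2.cvtColor(F["top"],cv2.COLOR_RGB2GRAY);mm=np.zeros_like(g);cv2.fillConvexPoly(mm,np.array([[462,266],[490,280],[461,337],[433,322]]),1)
m=((g>62)&(mm>0)).astype(np.uint8);m=cv2.morphologyEx(m,cv2.MORPH_CLOSE,np.ones((9,9)))
cnt=max(cv2.findContours(m,0,2)[0],key=cv2.contourArea);r=cv2.minAreaRect(cnt);print("body",r)
w=np.array([onz("top",p,.040) for p in cv2.boxPoints(r)]);print(w,w.mean(0))
E
```

```text
b1top [257.6 301.8]
b1 (array([0.4374, 0.1658, 0.1886]), np.float64(0.0018118801033445192))
b2 (array([0.5589, 0.1645, 0.1945]), np.float64(0.00041816393183324564))
b3 [0.4178 0.3857 0.182 ] [508.4634 242.9482] foot [486.098  279.6943] [185.796  307.6119] [498.925  258.6197]
b3 [0.4181 0.3828 0.19  ] [508.2683 240.7387] foot [484.953  279.3618] [186.9128 307.4761] [497.6854 258.2698]
b3 [0.4185 0.3798 0.198 ] [508.071  238.5044] foot [483.8088 279.0296] [188.0295 307.3403] [496.4469 257.9202]
button (array([ 0.4531, -0.3314,  0.0433]), np.float64(0.0013806435774210103))
label (array([ 0.6206, -0.3353,  0.0938]), np.float64(0.008497514282483168))
[[ 0.6564 -0.3076  0.1303]
 [ 0.6212 -0.382   0.1303]
 [ 0.584  -0.3689  0.0697]
 [ 0.6218 -0.289   0.0697]] [ 0.6209 -0.3369  0.1   ]
[198.4671 224.0876]
[181.0645 202.9026]
[198.6022 207.8998]
[216.8413 229.6611]
level yaw -2.0123643761119925 up yaw -0.415830622375172 0.08232088871315144 0.07225177310156683
body ((456.3329162597656, 308.77178955078125), (16.637943267822266, 44.238502502441406), 22.833654403686523)
[[ 0.3723 -0.2694  0.04  ]
 [ 0.4736 -0.3163  0.04  ]
 [ 0.4573 -0.3541  0.04  ]
 [ 0.3564 -0.307   0.04  ]] [ 0.4149 -0.3117  0.04  ]
```

Measured positions (bottle heads, label and reader from two views; bottle 3 and the mat and carton from one, so far):

| Item | Position / yaw |
|---|---|
| Bottle 1 | (.437, .166) |
| Bottle 2 | (.559, .1645) |
| Bottle 3 | about (.418, .383) |
| Carton | (.562, -.071), yaw .116 |
| Mat | (.433, -.334), yaw -.513 |
| Reader | (.432, -.3195), yaw -.434 |
| Label | (.621, -.337, .1), facing yaw -.43 |

I'll start with bottle 1.

```bash
cat >> h.py <<'E'
np.set_printoptions(precision=4,suppress=True)
C=np.array([.562,-.071]);CY=.116
def cell(i):
    l=np.array({1:(-.046,-.046),2:(-.046,.046),3:(.046,-.046),4:(.046,.046)}[i]);c,s=np.cos(CY),np.sin(CY)
    return C+np.array([[c,-s],[s,c]])@l
def down(yaw):
    c,s=np.cos(yaw),np.sin(yaw);return np.array([[c,s,0],[s,-c,0],[0,0,-1.]])
def st(tag):
    s=robot.get_state();print(tag,"t%.1f"%s["time"],s["ee_pos"],"op %.4f gf %.1f"%(s["opening"],s["grasp_force"]),s["force"]);return s
def heads(f,tag=""):   # orange head blobs in top view, outside cork tray and carton
    m=cv2.inRange(hsv(f),(8,85,60),(16,255,255));m[:,:110]=0;m[:,310:]=0;m[:210]=0;m[325:]=0
    b=[(c,s[4],onz("top",c,.192)[:2]) for c,s in blobs(m,50,200)]
    for x in b: print(tag,*x)
    return b
def pick(xy,lift,zg=.145):
    robot.gripper_to(.07)
    robot.move_ptp([*xy,.30],down(0)); robot.move_linear([*xy,.225],.15)
    hit=robot.move_linear([*xy,zg],.08,threshold=12)
    if hit: st("HIT"); return False
    robot.gripper_to(0); s=st("gripped")
    if not .02<s["opening"]<.036: return False
    robot.move_linear([*xy,zg+lift],.12); s=st("lifted"); return s["opening"]>.02
def place(i,z,zg=.145):
    xy=cell(i)
    robot.move_linear([*xy,z],.2,down(CY)); s=st("over cell")
    if s["opening"]<.02: return False
    robot.move_linear([*xy,zg+.009],.1); print("touch",robot.move_linear([*xy,zg+.002],.02,threshold=6)); st("down")
    robot.gripper_to(.06); robot.move_linear([*xy,.25],.15); return push(xy)
def push(xy,base=.005):
    robot.gripper_to(0); robot.move_linear([*xy,base+.182+.019+.022],.15)
    h=robot.move_linear([*xy,base+.182+.019-.004],.03,threshold=28); s=st(f"push {h}")
    robot.move_linear([*xy,.27],.15); return s["ee_pos"][2]
E
python3 - <<'E'
from h import *
F=grab("scene");h=hsv(F);m=cv2.inRange(h,(8,60,60),(22,255,255));m[:,:245]=0;m[:,355:]=0;m[:205]=0;m[300:]=0
r=cv2.minAreaRect(max(cv2.findContours(m,0,2)[0],key=cv2.contourArea));print("carton tri",r,tri(r[0],(359.6,251.4)))
heads(grab("top"))
p=robot.get_state()["ee_pos"];robot.move_linear([p[0],p[1],.32])
if pick((.4374,.1658),.07):
    print(place(1,.145+.07))
heads(grab("top","t1"))
E
```

```text
carton tri ((301.532470703125, 252.3946075439453), (78.44741821289062, 70.43356323242188), 17.10272979736328) (array([ 0.5628, -0.0737,  0.022 ]), np.float64(0.0037115435631506263))
 [259. 247.] 123 [0.5588 0.1646]
 [257.6 301.8] 115 [0.4371 0.1661]
 [160.3 310.7] 126 [0.4182 0.3823]
gripped t6.9 [0.4374 0.1656 0.145 ] op 0.0286 gf 30.0 [-0.0293 -1.7802  2.0859]
lifted t7.7 [0.4371 0.1655 0.2144] op 0.0287 gf 30.0 [-0.6913  0.3965 -5.2305]
over cell t9.3 [ 0.5215 -0.121   0.2151] op 0.0288 gf 30.0 [-0.4957  0.4202 -4.5956]
touch True
down t10.4 [ 0.5222 -0.1224  0.1497] op 0.0287 gf 30.0 [ 0.0175 -0.7952  3.1959]
push False t14.2 [ 0.5217 -0.122   0.2022] op 0.0007 gf 0.0 [ 0.3913  0.9385 -0.3842]
0.2021663057462007
 [259.  246.9] 123 [0.5591 0.1646]
 [160.3 310.7] 127 [0.4182 0.3823]
```

```bash
python3 - <<'E'
from h import *
robot.move_linear([.42,-.1,.33],.2)
z=lambda im,x,y,w,h,k:cv2.resize(im[y:y+h,x:x+w],None,fx=k,fy=k,interpolation=cv2.INTER_CUBIC)
s=grab("scene","s2");t=grab("top","t2")
cv2.imwrite("pics/c5.png",np.hstack([z(s,240,180,120,120,3.3),z(t,300,200,120,120,3.3)])[:,:,::-1])
E
```

```text
(no output)
```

View pics/c5.png

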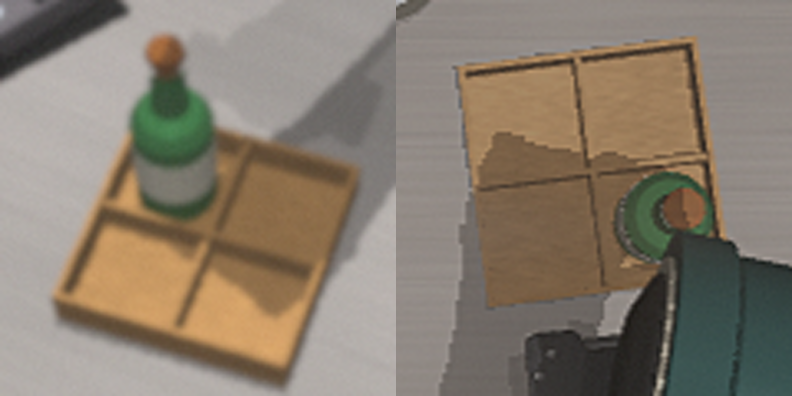

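Bottle 1 stands in its cell with its head at scene (290,195.8) and top (387.9,263.6). I'll triangulate that head.

```bash
python3 - <<'E'
from h import *
s=cv2.imread("pics/s2.png")[:,:,::-1].copy();t=cv2.imread("pics/t2.png")[:,:,::-1].copy()
a=cv2.inRange(hsv(s),(5,150,60),(13,255,255));b=cv2.inRange(hsv(t),(5,125,50),(14,255,255))
a[:, :275]=0;a[:,305:]=0;a[205:]=0;a[:180]=0
b[:, :370]=0;b[:,405:]=0;b[:245]=0;b[285:]=0
A,B=blobs(a,20),blobs(b,20);print(A,B)
for x in A:
  for y in B: print(tri(x[0],y[0]))
print(tri((290,195.8),(387.9,263.6)),cell(1))
print(proj("top",[*cell(1),.187]),proj("scene",[*cell(1),.187]),proj("scene",[*cell(1),.2]))
E
```

```text
[(array([288.1, 194.8]), array([286, 192,   6,   7,  23], dtype=int32))] [(array([387.3, 262.5]), array([382, 257,  12,  12,  99], dtype=int32))]
(array([ 0.5232, -0.123 ,  0.1956]), np.float64(0.0035790282270269074))
(array([ 0.5202, -0.1228,  0.1889]), np.float64(0.0015336327834590434)) [ 0.5216 -0.122 ]
[387.1184 263.1267] [289.7252 196.769 ] [289.4265 193.4777]
```

```bash
python3 - <<'E'
from h import *
xy=cell(1)
robot.move_linear([*xy,.27],.2,down(CY))
robot.move_linear([*xy,.215],.1); st("a")
for z in np.arange(.210,.186,-.003):
    h=robot.move_linear([*xy,z],.03,threshold=28); s=st(f"{z:.3f} {h}")
    if h or s["force"][2]>25: break
robot.move_linear([*xy,.27],.15)
E
```

```text
a t17.1 [ 0.5218 -0.122   0.2155] op 0.0005 gf 0.0 [-0.384   0.0616  0.2954]
0.210 False t17.4 [ 0.5216 -0.122   0.21  ] op 0.0003 gf 0.0 [0.0048 0.631  0.4361]
0.207 False t17.7 [ 0.5216 -0.122   0.2068] op 0.0004 gf 0.0 [-0.0169 -0.7266 -0.3599]
0.204 False t17.9 [ 0.5215 -0.122   0.2038] op 0.0008 gf 0.0 [ 0.1696  0.5715 -0.0337]
0.201 False t18.2 [ 0.5216 -0.122   0.2008] op 0.0006 gf 0.0 [-0.3532  0.4972 -0.1245]
0.198 False t18.4 [ 0.5215 -0.122   0.1978] op 0.0004 gf 0.0 [ 0.4614 -0.517  -0.0071]
0.195 False t18.7 [ 0.5215 -0.122   0.1948] op 0.0004 gf 0.0 [-0.7801 -0.1216  0.4616]
0.192 False t18.9 [ 0.5216 -0.122   0.1919] op 0.0007 gf 0.0 [0.6604 0.3201 0.2048]
0.189 False t19.2 [ 0.5216 -0.122   0.1889] op 0.0002 gf 0.0 [-0.0047  0.0982 -0.1977]
```

```bash
python3 - <<'E'
from h import *
xy=cell(1);robot.move_linear([*xy,.20],.15)
z=lambda im,x,y,w,h,k:cv2.resize(im[y:y+h,x:x+w],None,fx=k,fy=k,interpolation=cv2.INTER_CUBIC)
s=grab("scene","s3");t=grab("top","t3")
cv2.imwrite("pics/c6.png",np.hstack([z(s,240,150,120,150,3.3),z(t,300,180,120,150,3.3)])[:,:,::-1])
st("x")
E
```

```text
x t20.6 [ 0.5221 -0.122   0.2009] op 0.0004 gf 0.0 [0.1454 0.6017 0.0515]
```

View pics/c6.png

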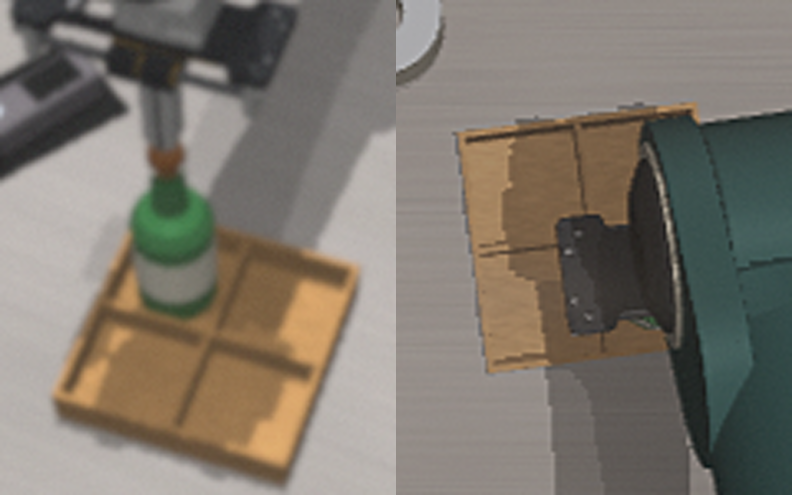

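The fingertips are directly over the head, but no contact force shows. I'll probe again with the fingers slightly open, and then test the closed fingers elsewhere.

```bash
python3 - <<'E'
from h import *
xy=cell(1);robot.move_linear([*xy,.24],.15)
robot.gripper_to(.012)
for z in (.220,.215,.212,.209,.206,.203,.2,.197):
    h=robot.move_linear([*xy,z],.03,threshold=25); s=st(f"{z:.3f} {h}")
    if h or s["force"][2]>20: break
robot.move_linear([*xy,.27],.15)
E
```

```text
0.220 False t22.2 [ 0.5217 -0.122   0.2201] op 0.0121 gf 0.0 [ 0.6089 -0.3808 -0.6235]
0.215 False t22.6 [ 0.5215 -0.122   0.2148] op 0.0117 gf 0.0 [-0.9992 -0.0361  0.3136]
0.212 False t22.8 [ 0.5216 -0.122   0.2118] op 0.0119 gf 0.0 [0.3461 0.2864 0.1496]
0.209 False t23.1 [ 0.5215 -0.122   0.2088] op 0.0120 gf 0.0 [-0.4018 -0.4188 -0.3804]
0.206 False t23.3 [ 0.5215 -0.122   0.2058] op 0.0120 gf 0.0 [0.0913 0.3148 0.2168]
0.203 False t23.6 [ 0.5215 -0.122   0.2028] op 0.0121 gf 0.0 [ 0.4764 -0.0558  0.8209]
0.200 False t23.8 [ 0.5215 -0.122   0.1998] op 0.0122 gf 0.0 [-0.8078 -0.2138 -0.7928]
0.197 False t24.1 [ 0.5216 -0.122   0.1968] op 0.0118 gf 0.0 [0.5699 0.1538 0.0172]
```

```bash
python3 - <<'E'
from h import *
xy=cell(1)
robot.gripper_to(.06)
for z in (.215,.205,.197,.185):
    robot.gripper_to(.05);h=robot.move_linear([*xy,z],.05,threshold=15); robot.gripper_to(0);s=st(f"{z:.3f} {h}")
    if s["opening"]>.015: break
robot.gripper_to(.06)
robot.move_linear([*xy,.27],.15)
E
```

```text
0.215 False t28.1 [ 0.5216 -0.122   0.215 ] op 0.0007 gf 0.0 [-0.2979 -0.3218  0.3204]
0.205 False t30.2 [ 0.5216 -0.122   0.205 ] op 0.0000 gf 0.0 [ 0.2947 -0.4099 -0.6842]
0.197 False t32.3 [ 0.5216 -0.122   0.197 ] op 0.0007 gf 0.0 [-0.0638 -0.534   0.539 ]
0.185 False t34.1 [ 0.5217 -0.1221  0.1851] op 0.0272 gf 30.0 [ 0.5205 -0.476   2.4152]
```

```bash
python3 - <<'E'
from h import *
xy=cell(1)
robot.gripper_to(0);robot.move_linear([*xy,.192],.15)
for z in np.arange(.190,.164,-.0015):
    h=robot.move_linear([*xy,z],.03,threshold=25); s=st(f"{z:.4f} {h}")
    if h or s["force"][2]>20: break
z=lambda im,x,y,w,h,k:cv2.resize(im[y:y+h,x:x+w],None,fx=k,fy=k,interpolation=cv2.INTER_CUBIC)
f=grab("scene","s4")
cv2.imwrite("pics/c7.png",z(f,255,150,75,100,6)[:,:,::-1])
robot.move_linear([*xy,.27],.15)
E
```

```text
0.1900 False t37.4 [ 0.5219 -0.1221  0.1905] op 0.0005 gf 0.0 [-0.4025  0.7501 -0.1504]
0.1885 False t37.6 [ 0.5218 -0.1221  0.1887] op 0.0011 gf 1.1 [ 0.6458 -0.2748  3.0204]
0.1870 False t37.9 [ 0.5219 -0.122   0.1872] op 0.0008 gf 1.7 [-0.0869 -0.538   2.7091]
0.1855 False t38.1 [ 0.5218 -0.1221  0.1856] op 0.0005 gf 1.8 [ 1.2056 -0.9215  4.0015]
0.1840 False t38.4 [ 0.5218 -0.1221  0.1841] op 0.0004 gf 2.1 [ 0.4703 -1.536   4.2653]
0.1825 False t38.6 [ 0.5225 -0.122   0.1838] op 0.0006 gf 12.1 [-4.0054 -0.3328 24.6147]
```

View pics/c7.png

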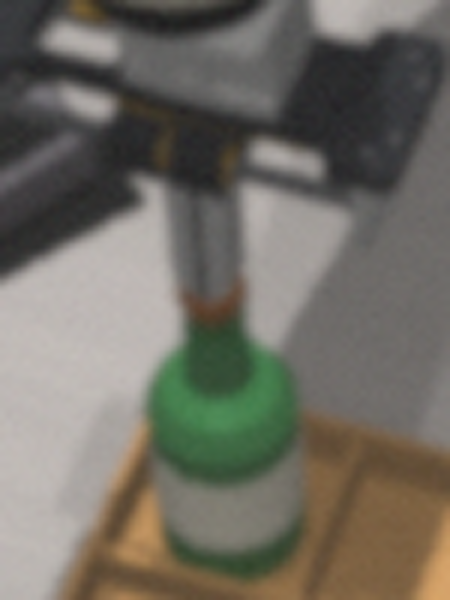

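The fingers came down onto the head at TCP z of about .1887. The stopper slid and then stopped hard at .1838 with 25 N, so it looks home. The effective tip length is shorter than stated, so I'll use force-based pushing and compare stop heights between bottles.

```bash
cat >> h.py <<'E'
def push(xy,base=.005):
    robot.gripper_to(0); robot.move_linear([*xy,.21],.15); z0=None
    for z in np.arange(.206,.174,-.002):
        h=robot.move_linear([*xy,z],.03,threshold=25); s=robot.get_state()
        if z0 is None and s["force"][2]>2.2: z0=s["ee_pos"][2]
        if h or s["force"][2]>20: break
    st(f"push {h} first contact {z0}")
    robot.move_linear([*xy,.27],.15); return s["ee_pos"][2]
E
python3 - <<'E'
from h import *
robot.move_linear([.45,0,.3],.25,down(0))
b=[x for x in heads(grab("top","t5")) if x[2][0]>.5 and x[2][1]<.28]
if pick(b[0][2],.07): print(place(3,.145+.07))
heads(grab("top"))
E
```

```text
[259. 247.] 123 [0.5588 0.1646]
 [160.3 310.8] 127 [0.418  0.3823]
gripped t44.7 [0.5588 0.1645 0.1449] op 0.0290 gf 30.0 [-0.2088 -1.5865 -1.2258]
lifted t45.4 [0.5586 0.1643 0.2144] op 0.0288 gf 30.0 [ 0.2674  0.0717 -5.059 ]
over cell t47.0 [ 0.6129 -0.1102  0.2151] op 0.0286 gf 30.0 [ 0.5147  0.6049 -3.8929]
touch True
down t48.0 [ 0.6136 -0.1117  0.1496] op 0.0287 gf 30.0 [ 0.5155 -0.4765  4.5238]
push False first contact 0.19402495949534854 t54.2 [ 0.6141 -0.1112  0.1839] op 0.0003 gf 12.9 [-4.7389 -0.2546 25.9969]
0.18391721971606242
 [160.3 310.7] 127 [0.4182 0.3823]
```

Bottle 2's stopper was about 10 mm proud and stopped at the same .1839, so both stoppers are home. Bottle 3 is next.

```bash
python3 - <<'E'
from h import *
robot.move_linear([.45,.1,.31],.3,down(0))
b=heads(grab("top","t6"))
if len(b)==1 and pick(b[0][2],.10):
    robot.move_linear([.43,.2,.245],.2)
    print(place(2,.22))
    robot.move_linear([.40,.15,.33],.2)
s=grab("scene","s7");t=grab("top","t7")
z=lambda im,x,y,w,h,k:cv2.resize(im[y:y+h,x:x+w],None,fx=k,fy=k,interpolation=cv2.INTER_CUBIC)
cv2.imwrite("pics/c8.png",np.hstack([z(s,200,140,160,160,2.5),z(t,320,190,160,160,2.5)])[:,:,::-1])
E
```

```text
[160.3 310.7] 128 [0.4182 0.3823]
gripped t61.0 [0.4182 0.3824 0.145 ] op 0.0283 gf 30.0 [ 0.1537  1.5221 -1.2193]
lifted t62.0 [0.418  0.3819 0.2443] op 0.0283 gf 30.0 [-0.1515 -0.3006 -5.803 ]
over cell t64.5 [ 0.5108 -0.0294  0.2202] op 0.0285 gf 30.0 [ 0.4536 -0.1727 -6.6939]
touch True
down t65.6 [ 0.5114 -0.0307  0.1496] op 0.0286 gf 30.0 [ 0.1164 -0.1497  3.106 ]
push False first contact 0.18406790122280012 t71.8 [ 0.5124 -0.0304  0.1838] op 0.0003 gf 16.3 [-5.3538 -0.5783 31.8549]
0.18382619326367994
```

View pics/c8.png

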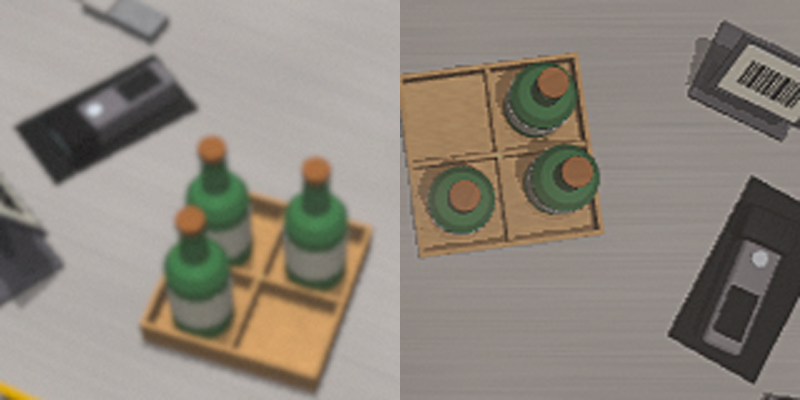

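All three bottles are boxed with heads level, and only three are present. The reader is still on its mat at top (457,309). Next I'll re-measure it, grip it and aim.

```bash
cat >> h.py <<'E'
MAT=np.array([.433,-.3337]);MY=-.513;LAB=np.array([.621,-.337,.100]);LY=-.43;GX=.006
def reader():
    f=grab("top");g=cv2.cvtColor(f,cv2.COLOR_RGB2GRAY);mm=np.zeros_like(g)
    cv2.fillConvexPoly(mm,np.array([[462,266],[490,280],[461,337],[433,322]]),1)
    m=((g>62)&(mm>0)).astype(np.uint8);m=cv2.morphologyEx(m,cv2.MORPH_CLOSE,np.ones((9,9)))
    r=cv2.minAreaRect(max(cv2.findContours(m,0,2)[0],key=cv2.contourArea))
    w=np.array([onz("top",p,.040)[:2] for p in cv2.boxPoints(r)]);e=w[1]-w[0];d=w[2]-w[1]
    if np.linalg.norm(d)>np.linalg.norm(e): e=d
    e=e*np.sign(e[0]);u=e/np.linalg.norm(e);yaw=np.arctan2(u[1],u[0])
    o=w.mean(0)+.0185*u;print("reader",o,yaw,"len",np.linalg.norm(e));return o,yaw
from scipy.spatial.transform import Rotation as Ro
def tool(yaw,p): return Ro.from_euler("ZY",[yaw,p]).as_matrix()@np.diag([1,-1,-1.])
def aim(gz,dist=.085,p=.25,yaw=LY):
    R=Ro.from_euler("ZY",[yaw,p]).as_matrix();W=LAB-dist*R[:,0]
    return W+R@(np.array([GX,0,gz])-[.075,0,.020]),tool(yaw,p)
E
python3 - <<'E'
from h import *
o,y=reader();u=np.array([np.cos(y),np.sin(y)])
g=o+GX*u
for p in (.15,.25,.35): print(p,aim(.02,p=p)[0],robot.ik(*aim(.02,p=p)))
robot.gripper_to(.085)
robot.move_linear([.40,.0,.33],.3); robot.move_ptp([*g,.25],down(y)); robot.move_linear([*g,.08],.15)
h=robot.move_linear([*g,.024],.05,threshold=8);s=st(f"hit {h}")
if s["ee_pos"][2]<.030:
    robot.gripper_to(0);st("grip")
    robot.move_linear([*g,.12],.06);st("lift")
s=grab("scene","s8");t=grab("top","t8")
z=lambda im,x,y,w,h,k:cv2.resize(im[y:y+h,x:x+w],None,fx=k,fy=k,interpolation=cv2.INTER_CUBIC)
cv2.imwrite("pics/c9.png",np.hstack([z(s,165,115,130,130,3),z(t,400,190,130,130,3)])[:,:,::-1])
E
```

```text
reader [ 0.4318 -0.3192] -0.4327223794080223 len 0.11236337322631705
0.15 [ 0.4826 -0.2735  0.123 ] [ 1.007   0.5823 -0.747   1.7209  0.4011  1.1618 -1.8779]
0.25 [ 0.4854 -0.2748  0.1381] [ 0.9564  0.6233 -0.7128  1.6198  0.3712  1.3082 -1.8551]
0.35 [ 0.4895 -0.2767  0.1528] [ 0.9337  0.686  -0.7258  1.5135  0.3754  1.462  -1.8604]
hit False t79.7 [ 0.4374 -0.3218  0.0243] op 0.0849 gf 0.0 [-0.4746 -0.3568 -0.6007]
grip t80.4 [ 0.4372 -0.3219  0.024 ] op 0.0417 gf 30.0 [-0.7437 -2.1419  1.0354]
lift t82.2 [ 0.4372 -0.3217  0.1197] op 0.0413 gf 30.0 [ 0.3272  0.3744 -1.9866]
```

View pics/c9.png

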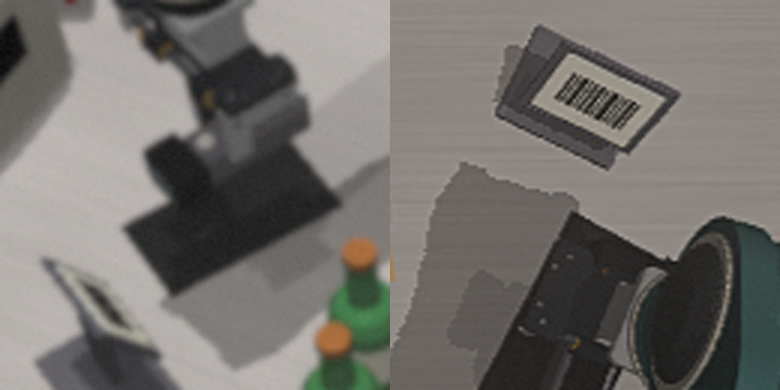

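The reader is held level in the grip. Now the aim.

```bash
python3 - <<'E'
from h import *
P,R=aim(.020,dist=.13); robot.move_linear(list(P),.08,R)
P,R=aim(.020,dist=.085); robot.move_linear(list(P),.05,R); st("aimed")
robot.pause(.3);s=grab("scene","s9");t=grab("top","t9");robot.pause(2.2);st("held")
z=lambda im,x,y,w,h,k:cv2.resize(im[y:y+h,x:x+w],None,fx=k,fy=k,interpolation=cv2.INTER_CUBIC)
cv2.imwrite("pics/c10.png",np.hstack([z(s,165,130,130,130,3),z(t,400,190,130,130,3)])[:,:,::-1])
E
```

```text
aimed t84.4 [ 0.4852 -0.2747  0.1382] op 0.0418 gf 30.0 [ 0.2317  0.068  -2.5553]
held t87.0 [ 0.4854 -0.2748  0.1381] op 0.0423 gf 30.0 [-0.3598  0.1865 -2.4233]
```

View pics/c10.png

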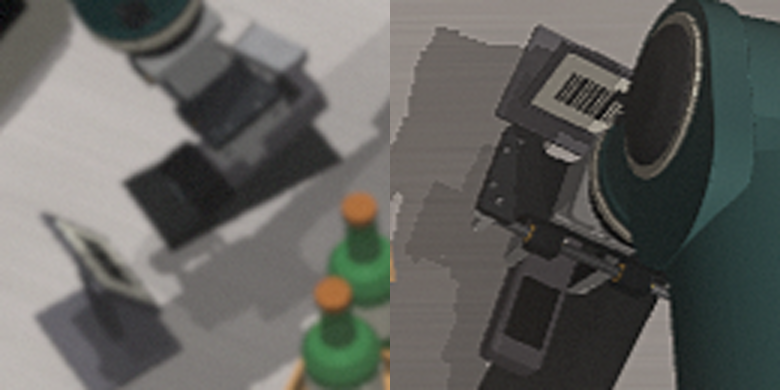

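The reader's head faces the label with its tail level and straight, the grip is unchanged, and it was held for 2.5 s. Now I'll lay it back.

```bash
python3 - <<'E'
from h import *
P,R=aim(.020,dist=.13,p=.1); robot.move_linear(list(P),.08,R)
u=np.array([np.cos(MY),np.sin(MY)]);g=MAT+GX*u
robot.move_linear([*g,.12],.1,down(MY));st("over")
robot.move_linear([*g,.032],.08);print(robot.move_linear([*g,.0235],.02,threshold=4));st("down")
robot.gripper_to(.075);robot.move_linear([*g,.25],.12)
robot.move_ptp([.33,.30,.32],down(0));robot.pause(.5)
reader();s=grab("scene","s10");t=grab("top","t10");st("end")
z=lambda im,x,y,w,h,k:cv2.resize(im[y:y+h,x:x+w],None,fx=k,fy=k,interpolation=cv2.INTER_CUBIC)
cv2.imwrite("pics/c11.png",np.hstack([z(s,180,140,200,160,2),z(t,310,190,200,160,2)])[:,:,::-1])
E
```

```text
over t88.8 [ 0.4384 -0.336   0.12  ] op 0.0415 gf 30.0 [ 0.3351  1.3613 -2.0836]
True
down t90.4 [ 0.4382 -0.3367  0.0239] op 0.0415 gf 30.0 [-1.3133  0.7626  6.5927]
reader [ 0.4339 -0.3316] -0.5173076750395674 len 0.11213423417843771
end t96.1 [0.33 0.3  0.32] op 0.0751 gf 0.0 [-1.0034 -0.0402 -0.1916]
```

View pics/c11.png

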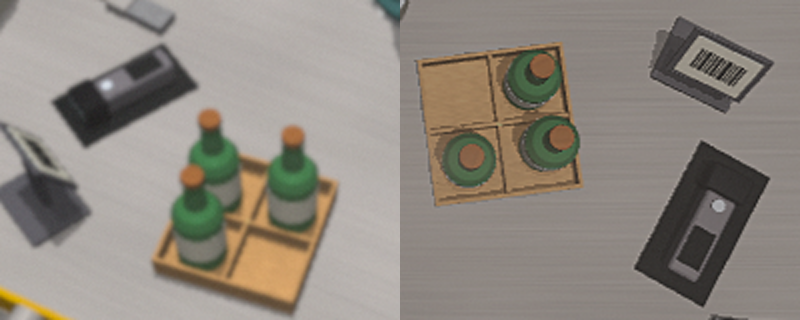

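The reader lies centred along its mat, within 3 mm and 0.01 rad. All three bottles stand closed in the carton. I'm handing the job in.

```bash
python3 -c "
from rig import robot
print(robot.sign_off())"
```

```text
the job is handed in; nothing more can be done
None
```

I handed the job in at about 96 s with all three bottles stoppered and boxed, the label aimed at for about 2.5 s, and the reader back on its mat pointing the way it did; the sign-off returned no verdict.

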